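# Seat the white reference dish and hold the lamp lid open

### The arm

A 7-joint arm with a two-finger parallel gripper is mounted at the origin on the work surface. World frame = base frame: x ahead of the robot, y to its left, z up, the work surface at z = 0. Lengths are in m, angles in rad, forces in N, time in s.
With the tool pointing down it reaches from about 0.425 to 0.925 m from the base axis. Payload 6.8 kg.
Tool frame: the origin (TCP) lies at the very end of the fingers, on their centre line; the grasp point (between the pads) lies 19 mm behind it; z points along the fingers, y is the direction in which the jaws open and shut (so a half turn about z gives the same grasp; the last joint's range is limited). The gripper opens to 85 mm and grips with 20 to 120 N. Pads are 22 mm wide; open, the fingers measure 114 mm over their backs; the gripper's body (76 mm by 85 mm) begins 54 mm behind the grasp point. The pads swing forward as they close: fully open they stand 13 mm farther back than shut.
Start: joints at [-1.357, 0.477, 0.022, 1.555, -0.011, 1.109, -0.083], TCP at [0.213, 0.64, 0.231] pointing down, gripper open.
Joint ranges: [-2.96, 2.96], [-0.34, 2.1], [-1.41, 1.46], [0.24, 2.44], [-1.37, 4.51], [0.17, 1.92], [-2.96, 2.96]. Speed limits (rad/s): [2.39, 2.39, 3.14, 3.14, 3.14, 3.14, 3.14].

### API

Orientations are given as a unit quaternion [w, x, y, z].
In Python, from station import bot gives the robot as it stands.
- The arm moves only by the tool move_arm, never from a script. Its argument "commands" is text: rows parted by semicolons, each of 7 numbers parted by spaces: the opening, from 0 (shut) to 1 (fully open), then the shift along the tool's x, y, z in cm, then the turn, a rotation vector about the tool's x, y, z in degrees. In form: gripper tx ty tz rx ry rz; .... A call has 1 to 12 rows; each row shifts and turns the commanded pose from where the row before left it, along the tool's axes as they then stand; what a row does not reach is not made up. A row lasts 1/12 s, in which the tool goes at most 41.7 mm and 7.16 degrees, less where a joint would pass 70% of its speed; a pose out of reach is approached as far as the arm can. A call with a gripper value outside its range is refused whole. The fingers move at their own pace and stop on an object; "force" is the grip in N (left out, the last holds). Time passes only in rows, so rows that do not move let the fingers close. It gives the time, the measured TCP pose, the force and the opening at its end, in the units of the state.
- bot.get_obs(): the state, without advancing time (a new reading comes with each control period).
- bot.read_camera(name): name is "side" or "top" or "wrist"; returns a dict with "img" (480x640x3 uint8, red, green, blue), "K" (3x3 intrinsics, pixels), "distortion" ([k1, k2, p1, p2, k3] as OpenCV has them; the pictures are not rectified), "rvec" (rotation vector, rad) and "tvec" (3), from world to camera coordinates, as OpenCV has them; the wrist camera has in their place "hand_eye" (4x4, takes a point from camera to tool coordinates, whose origin is the TCP and whose axes are the flange's). Camera axes: x right, y down, z forward; pixel columns grow to the right and rows downward; lengths in m; the calibration is good to about 2 mm. A picture is of the moment at which its call begins: read the wrist's pose just before it. There is no depth.
- bot.hand_in(): hands the job in, once; it reports no verdict.
The state is a dict: "t": time; "q": joint angles; "joint_vel": joint speeds; "joint_torque": joint torques, N m; "eef_pos": TCP position; "tool_rot": TCP orientation; "contact_force": force on the tool from outside, world axes, zero at the start; "torque": the same for the moment, N m; "gripper_width": opening from 0.0 (shut) to 1.0 (fully open).
Only numpy, scipy, OpenCV 4.12 (cv2) and the standard library are available. Lean on these libraries where they do the work, as an engineer would, in place of code of your own. Each camera call takes 0.05 s, during which the arm holds its last target. There are 200 camera calls.

### The job

Two identical white dishes lie on the bench: pick up the one that lies rim down (flat closed face up) and seat it fully in the round recess in front of the lamp box, still rim down, and let go of it; then lift the lamp box's sprung lid to 60 degrees from shut and keep it there for the exposure. The lid snaps shut if released, so finish while the fingers are still holding it, with nothing else propping it. Leave the other dish and the other things on the bench where they are.

Things in the scene. Friction and masses are not known exactly. Their poses are not given: they have to be found in the camera images.
- station: Exposure station, fixed to the bench: a steel deck (116 mm in x, 180 in y, 22 high) with a round recess, and behind it (+x) a grey open-topped lamp box (130 in x, 180 in y, 75 high) whose front wall is 62 mm from the recess centre. Origin on the bench surface under the recess centre; x points from the recess to the lamp box and is level, y is along the hinge, z up. It stands at a different place and yaw (up to 0.3 rad) each time
- recess (a point): Centre of the mouth of the round recess, at deck height (22 mm above the bench). The recess is 62 mm across and 7 mm deep, flat floor; axes as the station's
- dish_down_center (a point): Centre (half-way up, 12 mm above its rim) of the white dish that lies RIM DOWN: 56 mm outside diameter, 24 mm high, wall 3 mm, closed flat face on top, 40 g; its z axis points out of the closed face (up at the start). Fully seated, this centre is 5 mm above the recess mouth
- dish_up_center (a point): Centre (half-way up) of the other dish, same size and material, which lies RIM UP (its hollow shows). It may be to the left or the right. Leave it alone
- lid (a joint): Opening angle of the lamp box lid in rad: 0 shut (flat) at the start, 1.047 is 60 degrees, stop at 1.75. Hinged along the box's far (+x) upper edge; it opens upward and away from the recess (about the station's +y axis). A spring and its weight shut it from any angle; about 3 N at the handle holds it at 60 degrees. The lid is 130 by 180 by 7 mm
- lid_hinge (a point): Middle of the hinge axis, on the lid: 192 mm in +x of the recess centre and 75.5 mm above the bench. The axis is the station's y
- lid_handle (a point): Middle of the round steel bar of the lid's handle. The bar is parallel to the hinge, about 100 mm long and 11 mm thick, carried on two posts 76 mm apart (grip between them), its middle 35 mm above the lid's upper face. With the lid shut it lies 100 mm in front (-x) of the hinge and 42 mm above it, and it moves with the lid on a circle about the hinge
- jar: Bystander: glass jar with white cap, 60 mm across, 75 high; origin under its centre
- plates: Bystander: stack of three flat round plates, 88 mm across, 39 high; origin under its centre
- spatula: Bystander: lab spatula 160 mm long lying flat on the bench to the left
- stopper: Bystander: black rubber stopper, 30 mm across, 28 high; origin under its centre
- reagent: Bystander: amber bottle 52 mm across, 100 high; origin under its centre
There are look-alikes about, which are no part of the job. What is shaped like the part that bears dish_down_center but brown or red is not meant.

How it is judged:
On the way:
1. the rim-down dish is seated in the recess, rim down, and released, with the lid still shut (horizontal distance between dish_down_center and recess below 0.005 m and z of dish_down_center in the frame of recess between 0.002 and 0.0075 m and angle between dish_down_center's own z axis and vertical below 0.1 rad and contact force between dish_down and the arm below 0.05 N and contact force between dish_down and the fingers below 0.05 N and value of joint lid below 0.1 rad), for 0.2 s.
At the end, for the whole second after the job is handed in: The dish stays seated rim down in the recess (within 5 mm of its centre, down on the floor, level within 0.1 rad), released, while the fingers hold the lid still at 60 degrees, 8 degrees either way, with nothing else touching the lid (horizontal distance between dish_down_center and recess below 0.005 m and z of dish_down_center in the frame of recess between 0.002 and 0.0075 m and angle between dish_down_center's own z axis and vertical below 0.1 rad and linear speed of dish_down below 0.02 m/s and contact force between dish_down and the fingers below 0.05 N and value of joint lid between 0.9076 and 1.1868 rad and velocity of joint lid between -0.05 and 0.05 rad/s and contact force between lid and the fingers above 0.5 N and contact force between lid and jar below 0.1 N and contact force between lid and plates below 0.1 N and contact force between lid and spatula below 0.1 N and contact force between lid and stopper below 0.1 N and contact force between lid and reagent below 0.1 N and contact force between lid and dish_down below 0.1 N and contact force between lid and dish_up below 0.1 N); the arm keeps its last pose, push and grip.
It fails at once if the rim-up dish is moved more than 25 mm (distance of dish_up_center from where it was at the start of the episode above 0.025 m).
It fails at once if a bystander is moved more than 30 mm (distance of any of jar, plates, spatula, stopper, reagent from where it was at the start of the episode above 0.03 m).
It also fails if it takes over 58 s, if anything falls off the work surface, if the arm or the gripper's body presses on something with over 40 N, if the wrist force passes 120 N, or if a joint passes its speed limit or range.

## Working session

There is one attempt and no reset: what is moved stays moved. The work goes in short steps, Python scripts to look and compute and a tool call to move; the robot and the scene stay as the last step left them, time stands still between calls to the robot, and variables do not carry over. Pictures are saved under pics/ and viewed, about 8 in all and at most 12, crops included, and the job is handed in when it is done.

Besides the shell and the picture viewer there is one more tool, called after ">>>" in YAML: its name, and indented under it one key for each argument. move_arm: Moves the arm, as the interface text tells. Its arguments: {"type":"object","properties":{"commands":{"type":"string"},"force":{"type":"number"}},"required":["commands"]}

```bash
mkdir -p pics; ls; python3 - <<'E'
from station import bot
import cv2,numpy as np
o=bot.get_obs();print(o)
a=[]
for n in("top","side"):
    c=bot.read_camera(n);cv2.imwrite(f"pics/{n}0.png",c["img"][:,:,::-1]);np.savez(f"{n}.npz",**c)
    print(n,c["K"],c["distortion"],c["rvec"],c["tvec"])
c=bot.read_camera("wrist");print(c["hand_eye"],c["K"])
E
```

```text
pics
{'t': 0.0, 'q': array([-1.35710674,  0.47780301,  0.02232691,  1.55647275, -0.01150019,
        1.10930008, -0.08310818]), 'joint_vel': array([ 0.00020844, -0.00062494, -0.00042549,  0.00086586,  0.00083431,
       -0.00050436, -0.00063954]), 'joint_torque': array([-2.49026562e-04, -5.96451688e+01,  1.60731923e+00, -2.81199092e+01,
        1.23410838e-02,  9.42846760e-03, -2.69296879e-05]), 'eef_pos': array([0.21329511, 0.63977645, 0.23031453]), 'tool_rot': array([-8.28667671e-05,  1.60189345e-01,  9.87085869e-01, -9.23893782e-04]), 'contact_force': array([0.21322587, 0.55836619, 0.59779806]), 'torque': array([ 0.02598929,  0.00126266, -0.01597036]), 'gripper_width': 1.0024637957162896}
top [[609.80007808   0.         317.36779982]
 [  0.         609.80007808 248.23072694]
 [  0.           0.           1.        ]] [0.01583706 0.         0.         0.         0.        ] [ 2.08150331 -2.1104762   0.25749401] [-0.00699075  0.51473715  1.59760441]
side [[475.51386833   0.         313.50561258]
 [  0.         475.51386833 236.49527549]
 [  0.           0.           1.        ]] [-0.07448228  0.          0.          0.          0.        ] [ 2.12151404 -0.32642296  0.15181329] [-0.47823149  0.15994515  1.08824183]
[[-9.69956171e-04 -9.64172158e-01 -2.65275533e-01  6.68514093e-02]
 [ 9.99999450e-01 -1.04093731e-03  1.26989219e-04  9.26374079e-05]
 [-3.98574669e-04 -2.65275264e-01  9.64172638e-01 -1.42761382e-01]
 [ 0.00000000e+00  0.00000000e+00  0.00000000e+00  1.00000000e+00]] [[345.61124708   0.         326.25551719]
 [  0.         345.61124708 239.85476911]
 [  0.           0.           1.        ]]
```

View pics/top0.png

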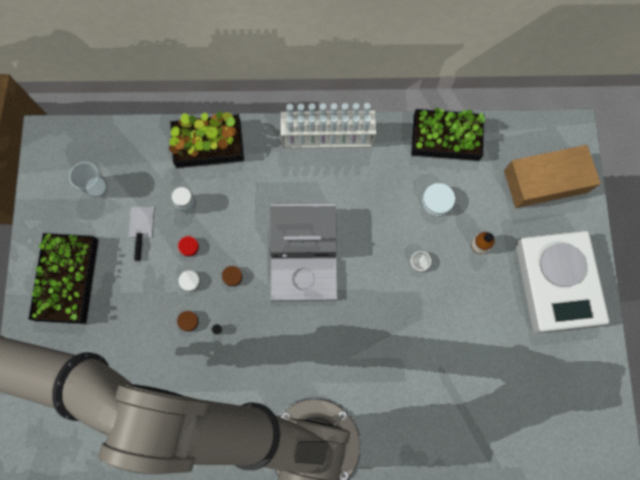

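View pics/side0.png

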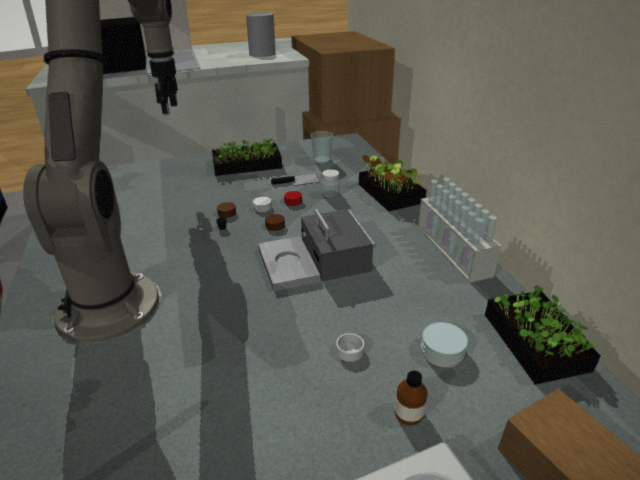

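Top view: the rim-up dish, with its hollow showing, is at (421,261). The candidate rim-down dish is at (189,281), and the jar is at (181,198). The station recess is near (304,279) and the handle near (302,238). I'll enlarge both areas.

```bash
python3 - <<'E'
import cv2,numpy as np
t=np.load("top.npz")["img"][:,:,::-1]
s=np.load("side.npz")["img"][:,:,::-1]
a=cv2.resize(t[195:345,165:345],None,fx=4,fy=4,interpolation=cv2.INTER_CUBIC)
cv2.imwrite("pics/topc.png",a)
b=cv2.resize(s[160:300,200:390],None,fx=4,fy=4,interpolation=cv2.INTER_CUBIC)
cv2.imwrite("pics/sidec.png",b)
E
```

```text
(no output)
```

View pics/topc.png

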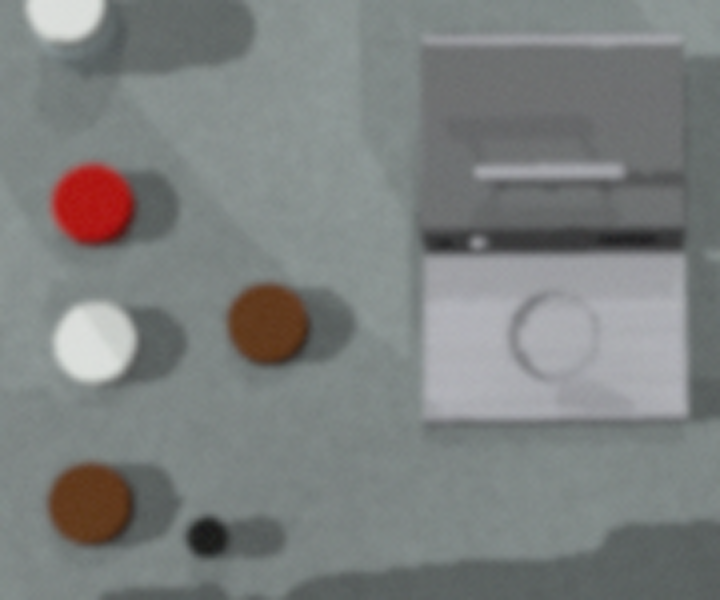

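View pics/sidec.png

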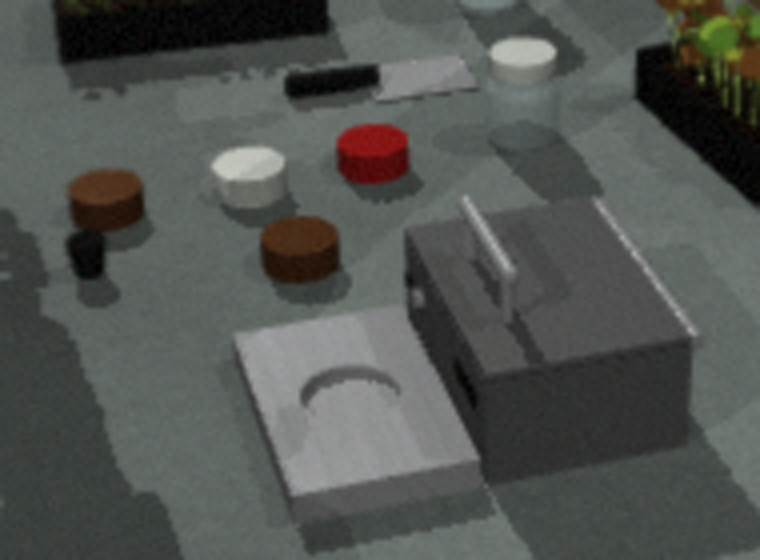

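The crop shows the white rim-down dish at crop (95,342), with decoys: red (93,204) and brown (268,324) and (91,504). Recess is at (555,336), deck front corners at (424,417) and (688,416), and the handle bar runs from (475,172) to (625,171).

```bash
cat > h.py <<'E'
import cv2,numpy as np
from scipy.spatial.transform import Rotation as R
def ray(d,uv,z):
    K,D=d["K"],d["distortion"]
    p=cv2.undistortPoints(np.array([[uv]],float),K,D)[0,0]
    Rm=cv2.Rodrigues(d["rvec"])[0];c=-Rm.T@d["tvec"].ravel();r=Rm.T@np.array([*p,1])
    return c+r*(z-c[2])/r[2]
def rotm(o): q=o["tool_rot"];return R.from_quat([q[1],q[2],q[3],q[0]]).as_matrix()
E
python3 - <<'E'
from h import *
t=dict(np.load("top.npz"));s=dict(np.load("side.npz"))
T=lambda x,y,z:ray(t,(165+(x+.5)/4-.5,195+(y+.5)/4-.5),z).round(4)
S=lambda x,y,z:ray(s,(200+(x+.5)/4-.5,160+(y+.5)/4-.5),z).round(4)
for n,a in dict(dish=(95,341,.024),recess=(555,336,.022),dFL=(424,417,.022),dFR=(688,416,.022),hL=(475,172,.1175),hR=(625,171,.1175),lidBL=(422,37,.079),lidBR=(684,36,.079),lidFL=(422,235,.079),lidFR=(685,232,.079),brown=(268,323,.024),brown2=(91,503,.024),red=(93,204,.024),stop=(208,537,.028)).items():print(n,T(*a))
for n,a in dict(dish=(249,165,.024),recess=(350,394,.022),dFL=(236,336,.022),dFR=(297,494,.022),hL=(465,200,.1175),hR=(512,270,.1175)).items():print('s',n,S(*a))
print('up',ray(t,(421,261),.024), 'reag',ray(t,(488,238),.1))
E
```

```text
dish [0.4392 0.3413 0.024 ]
recess [0.4387 0.0254 0.022 ]
dFL [0.3837 0.1154 0.022 ]
dFR [ 0.3819 -0.065   0.022 ]
hL [0.531  0.0755 0.1175]
hR [ 0.5304 -0.0234  0.1175]
lidBL [0.6373 0.1137 0.079 ]
lidBR [ 0.6357 -0.0658  0.079 ]
lidFL [0.4979 0.1131 0.079 ]
lidFR [ 0.4976 -0.0636  0.079 ]
brown [0.4501 0.2228 0.024 ]
brown2 [0.3279 0.3399 0.024 ]
red [0.5362 0.3462 0.024 ]
stop [0.3033 0.2597 0.028 ]
s dish [0.4379 0.3369 0.024 ]
s recess [0.4377 0.0222 0.022 ]
s dFL [0.3823 0.1103 0.022 ]
s dFR [ 0.3832 -0.0662  0.022 ]
s hL [0.5309 0.0737 0.1175]
s hR [ 0.5325 -0.0164  0.1175]
up [ 0.48359949 -0.30105863  0.024     ] reag [ 0.52727762 -0.46938036  0.1       ]
```

>>> move_arm:
  commands: "1 0 0 0 0 0 -6.2; 1 0 0 0 0 0 -6.2; 1 0 0 0 0 0 -6.1; 1 -2.5 -3.2 0 0 0 0; 1 -2.5 -3.2 0 0 0 0; 1 -2.5 -3.2 0 0 0 0; 1 -2.5 -3.2 0 0 0 0; 1 -2.5 -3.2 0 0 0 0; 1 -2.5 -3.2 0 0 0 0; 1 -2.5 -3.2 0 0 0 0; 1 -2.5 -3.2 0 0 0 0; 1 -2.5 -3.2 0 0 0 0"
  force: 30

```text
t: 1.15
eef_pos: [0.4396, 0.3507, 0.2313]
tool_rot: [-0.0, -0.001, 1.0, 0.0]
contact_force: [0.8, 1.4, -0.3]
gripper_width: 0.996
```

>>> move_arm:
  commands: "1 0 -0.6 3 0 0 0; 1 0 -0.6 3 0 0 0; 1 0 0 3 0 0 0; 1 0 0 0 0 0 0; 1 0 0 0 0 0 0"

```text
t: 1.57
eef_pos: [0.4379, 0.3399, 0.1404]
tool_rot: [-0.001, -0.001, 1.0, -0.001]
contact_force: [0.1, 0.7, 0.5]
gripper_width: 1.002
```

```bash
cat >> h.py <<'E'
def wrist(bot):
    o=bot.get_obs();c=bot.read_camera("wrist")
    M=np.eye(4);M[:3,:3]=rotm(o);M[:3,3]=o["eef_pos"]
    W=np.linalg.inv(M@c["hand_eye"])
    c["rvec"]=cv2.Rodrigues(W[:3,:3])[0];c["tvec"]=W[:3,3]
    return o,c
E
python3 - <<'E'
from h import *
from station import bot
o,c=wrist(bot);print(o,rotm(o).round(3))
np.savez("w1.npz",**c);cv2.imwrite("pics/w1.png",c["img"][:,:,::-1])
E
```

```text
{'t': 1.5667, 'q': array([-0.81791648,  0.38846923,  0.05663322,  1.9322868 , -0.02928224,
        0.82527511,  0.82639146]), 'joint_vel': array([-0.007361  , -0.04035633,  0.00058749, -0.05225848,  0.00105198,
        0.00988067, -0.00139169]), 'joint_torque': array([ 3.94961564e-01, -4.64722753e+01,  1.78799909e+00, -2.13382924e+01,
        1.17610421e-02, -9.59870475e-02,  1.10752104e-02]), 'eef_pos': array([0.43789225, 0.33990704, 0.14035601]), 'tool_rot': array([-1.34584594e-03, -5.72309416e-04,  9.99998159e-01, -1.24183684e-03]), 'contact_force': array([0.1415604 , 0.68525979, 0.52930857]), 'torque': array([ 0.05427657, -0.01710239,  0.0438409 ]), 'gripper_width': 1.0021801725994566} [[-1.    -0.001 -0.003]
 [-0.001  1.    -0.002]
 [ 0.003 -0.002 -1.   ]]
```

View pics/w1.png

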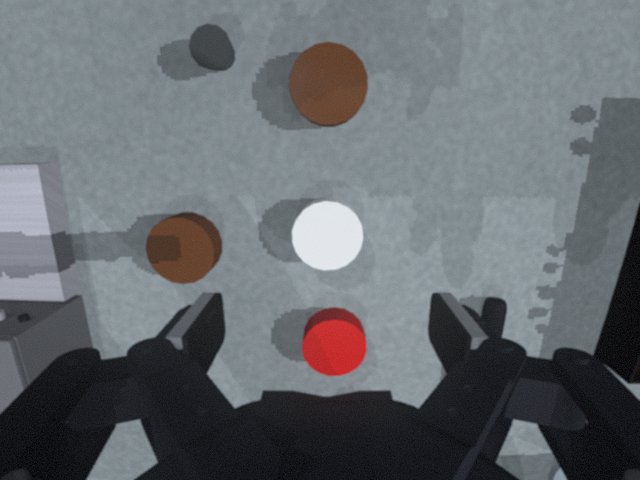

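The wrist view shows the closed white face as a full disc at (328,235), between the brown and red decoys.

```bash
python3 - <<'E'
from h import *
c=dict(np.load("w1.npz"))
g=c["img"];m=(g.min(2)>185).astype(np.uint8);m[:, :250]=0;m[:,400:]=0
n,l,s,ce=cv2.connectedComponentsWithStats(m);i=1+s[1:,4].argmax();print(s[i],ce[i],ray(c,ce[i],.024),ray(c,(334,342),.024))
E
```

```text
[ 292  201   71   69 3831] [327.1962934  235.36230749] [0.43845866 0.34038838 0.024     ] [0.53212603 0.3462646  0.024     ]
```

>>> move_arm:
  commands: "1 -0.06 0 3 0 0 0; 1 0 0 3 0 0 0; 1 0 0 3 0 0 0; 1 0 0 2.5 0 0 0; 1 0 0 1.9 0 0 0; 1 0 0 0 0 0 0; 0 0 0 0 0 0 0; 0 0 0 0 0 0 0; 0 0 0 0 0 0 0; 0 0 0 0 0 0 0; 0 0 0 0 0 0 0; 0 0 0 0 0 0 0"
  force: 25

```text
t: 2.62
eef_pos: [0.4409, 0.3421, 0.0099]
tool_rot: [0.002, -0.001, 1.0, 0.002]
contact_force: [-1.1, 0.1, 5.4]
gripper_width: 0.646
```

>>> move_arm:
  commands: "0 0 0 0 0 0 0; 0 0 0 0 0 0 0; 0 0 0 0 0 0 0; 0 0 0 -1 0 0 0; 0 0 0 -2 0 0 0; 0 0 0 -3 0 0 0; 0 0 0 -3 0 0 0; 0 0 0 0 0 0 0"

```text
t: 3.28
eef_pos: [0.4427, 0.3433, 0.1045]
tool_rot: [0.004, -0.0, 1.0, 0.004]
contact_force: [1.3, 0.8, -0.2]
gripper_width: 0.642
```

```bash
python3 - <<'E'
from h import *
from station import bot
o,c=wrist(bot);print(o["eef_pos"],o["gripper_width"],o["contact_force"],rotm(o).round(3))
np.savez("w2.npz",**c);cv2.imwrite("pics/w2.png",c["img"][:,:,::-1])
E
```

```text
[0.44274701 0.34333525 0.10450391] 0.6423815941820837 [ 1.33601801  0.78592593 -0.19902095] [[-1.    -0.     0.008]
 [-0.     1.     0.008]
 [-0.008  0.008 -1.   ]]
```

View pics/w2.png

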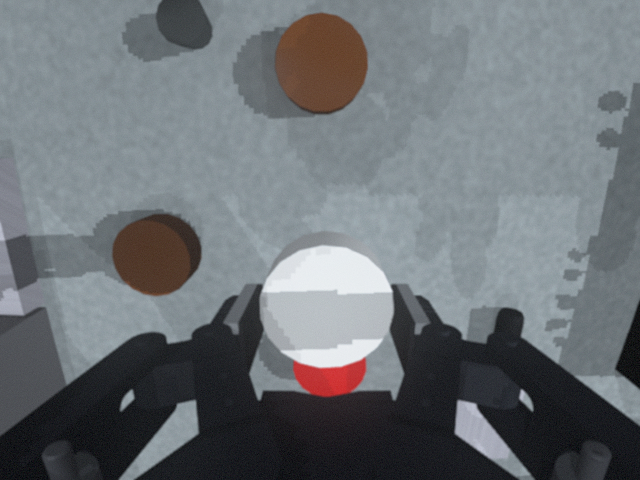

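The dish is held with its closed face up at about (327,307), centred between the pads. I'll measure its offset in the tool frame.

```bash
python3 - <<'E'
from h import *
c=dict(np.load("w2.npz"))
e=np.array([.44274701,.34333525])
for uv in((261,305),(393,305),(327,246),(327,369),(327,307)):
    print(uv,[(ray(c,uv,z)[:2]-e).round(4) for z in(.1165,.1185,.1205)])
E
```

```text
(261, 305) [array([-0.003 , -0.0272]), array([-0.004 , -0.0268]), array([-0.005 , -0.0264])]
(393, 305) [array([-0.0027,  0.0277]), array([-0.0037,  0.0273]), array([-0.0047,  0.0268])]
(327, 246) [array([-0.0285,  0.0002]), array([-0.0291,  0.0002]), array([-0.0297,  0.0002])]
(327, 369) [array([0.0284, 0.0002]), array([0.0269, 0.0002]), array([0.0255, 0.0002])]
(327, 307) [array([-0.002 ,  0.0002]), array([-0.003 ,  0.0002]), array([-0.004 ,  0.0002])]
```

>>> move_arm:
  commands: "0 0 0 -2.5 0.46 0.46 0; 0 -0.3 -3 -2.5 0 0 0; 0 -0.3 -3 -2.5 0 0 0; 0 -0.3 -3 0 0 0 0; 0 -0.3 -3 0 0 0 0; 0 -0.3 -3 0 0 0 0; 0 -0.3 -3 0 0 0 0; 0 -0.3 -3 0 0 0 0; 0 -0.3 -2 0 0 0 0; 0 -0.3 -1.3 0 0 0 0; 0 0 0 0 0 0 0; 0 0 0 0 0 0 0"

```text
t: 4.33
eef_pos: [0.4669, 0.0978, 0.1742]
tool_rot: [-0.004, 0.0, 1.0, -0.004]
contact_force: [-0.2, 0.4, -1.1]
gripper_width: 0.645
```

```bash
python3 - <<'E'
from h import *
from station import bot
o,c=wrist(bot);print(o["t"],o["eef_pos"],o["gripper_width"],o["contact_force"],rotm(o).round(3))
np.savez("w3.npz",**c);cv2.imwrite("pics/w3.png",c["img"][:,:,::-1])
E
```

```text
4.3333 [0.46688051 0.09775409 0.17420416] 0.6446143253990833 [-0.20171081  0.37014987 -1.13398901] [[-1.     0.    -0.008]
 [ 0.001  1.    -0.008]
 [ 0.008 -0.008 -1.   ]]
```

View pics/w3.png

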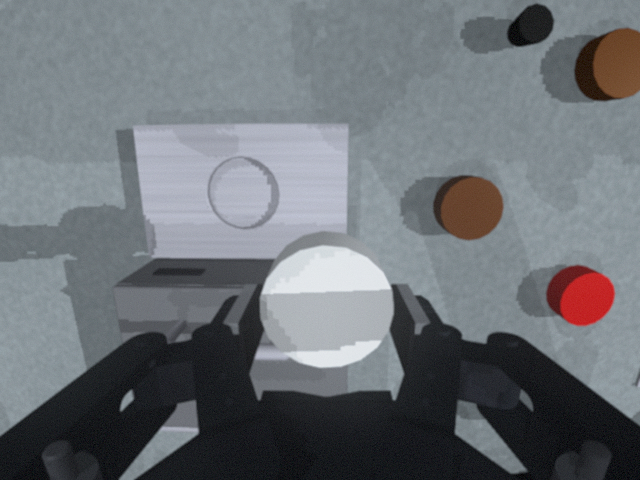

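The recess mouth is centred at about (243.5,193), and the deck's front edge corners are at (134,126) and (348,125). The dish is still held level.

```bash
python3 - <<'E'
from h import *
c=dict(np.load("w3.npz"))
for n,uv in dict(ctr=(243.5,193),l=(208,193),r=(279,193),t=(243,157),b=(243,229),FR=(134,126),FL=(348,125),BR=(152,258),BL=(347,258)).items(): print(n,ray(c,uv,.022).round(4))
for uv in((261,305),(393,305),(327,246),(327,369)): print((ray(c,uv,.186)[:2]-[.46688,.09775]).round(4))
E
```

```text
ctr [0.4383 0.0255 0.022 ]
l [ 0.4382 -0.0054  0.022 ]
r [0.4385 0.0562 0.022 ]
t [0.4081 0.0269 0.022 ]
b [0.4701 0.0232 0.022 ]
FR [ 0.3813 -0.0644  0.022 ]
FL [0.3827 0.1145 0.022 ]
BR [ 0.4973 -0.0631  0.022 ]
BL [0.4968 0.1152 0.022 ]
[-0.0025 -0.0271]
[-0.0026  0.0279]
[-0.0281  0.0004]
[0.0284 0.0004]
```

>>> move_arm:
  commands: "0 0.4 -1.3 0 -0.46 -0.46 0; 0 0.8 -2 0 0 0 0; 0 0.8 -2 0 0 0 0; 0 0.83 -2 0 0 0 0; 0 0 0 2 0 0 0; 0 0 0 3 0 0 0; 0 0 0 3 0 0 0; 0 0 0 2.5 0 0 0; 0 0 0 2 0 0 0; 0 0 0 0.5 0 0 0; 0 0 0 0 0 0 0; 0 0 0 0 0 0 0"

```text
t: 5.38
eef_pos: [0.4393, 0.0258, 0.0446]
tool_rot: [0.0, -0.001, 1.0, 0.0]
contact_force: [0.7, -0.3, -0.5]
gripper_width: 0.642
```

```bash
python3 - <<'E'
from h import *
from station import bot
o,c=wrist(bot);print(o["t"],o["eef_pos"],o["gripper_width"],o["contact_force"],rotm(o).round(3))
np.savez("w4.npz",**c);s=bot.read_camera("side")
a=c["img"][200:440,180:500];b=cv2.resize(s["img"][190:310,230:390],None,fx=2,fy=2,interpolation=cv2.INTER_CUBIC)
cv2.imwrite("pics/w4.png",np.hstack([a,b])[:,:,::-1])
E
```

```text
5.3833 [0.4392516  0.02584715 0.04464882] 0.6419231773483896 [ 0.67251513 -0.30644111 -0.46460895] [[-1.    -0.002  0.   ]
 [-0.002  1.     0.   ]
 [-0.     0.    -1.   ]]
```

View pics/w4.png

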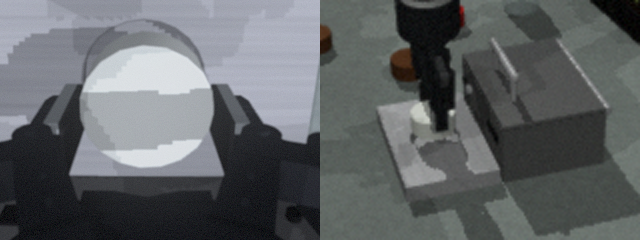

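The recess rim shows as an arc behind the dish, spanning about x 82 to 204 in the crop with its top at y≈20. The dish is roughly over it, so I'll get the offset numerically.

```bash
python3 - <<'E'
from h import *
c=dict(np.load("w4.npz"))
for x in((323,219.5),(262,270),(384,262),(280,236),(368,238)): print(x,ray(c,x,.022).round(4))
for x in((260,307),(394,307),(327,246),(327,367)): print('d',x,ray(c,x,.0567).round(4))
a=cv2.resize(c["img"][205:290,245:405],None,fx=5,fy=5,interpolation=cv2.INTER_CUBIC)
cv2.imwrite("pics/w4b.png",a[:,:,::-1])
E
```

```text
(323, 219.5) [0.4076 0.0242 0.022 ]
(262, 270) [ 0.4339 -0.0069  0.022 ]
(384, 262) [0.4296 0.0551 0.022 ]
(280, 236) [0.416  0.0029 0.022 ]
(368, 238) [0.417  0.0466 0.022 ]
d (260, 307) [ 0.4374 -0.0017  0.0567]
d (394, 307) [0.4374 0.0541 0.0567]
d (327, 246) [0.4109 0.0261 0.0567]
d (327, 367) [0.4665 0.0262 0.0567]
```

View pics/w4b.png

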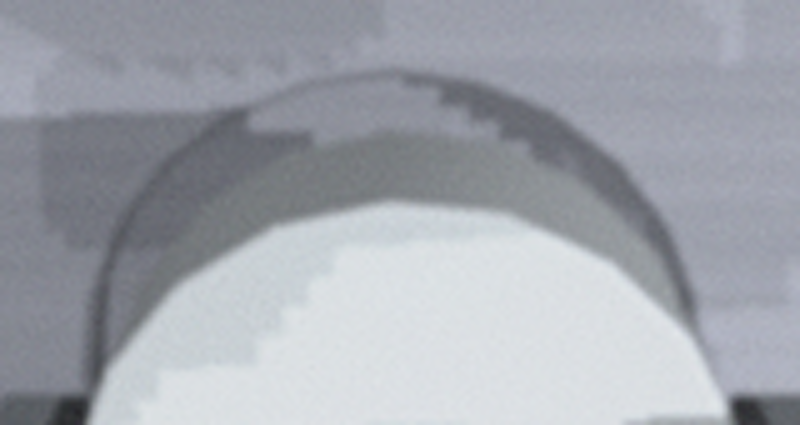

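```bash
python3 - <<'E'
from h import *
from scipy.optimize import least_squares
c=dict(np.load("w4.npz"))
P=np.array([ray(c,(245+(x+.5)/5-.5,205+(y+.5)/5-.5),.022)[:2] for x,y in((97,300),(118,225),(170,155),(250,103),(390,70),(540,108),(625,170),(690,285))])
for r in(.031,None):
    f=least_squares(lambda p:np.hypot(*(P-p[:2]).T)-(r or p[2]),[.438,.025,.031]);print(f.x,f.fun.round(4))
E
```

```text
[0.43805872 0.0242605  0.031     ] [-0.0002  0.0003  0.0003 -0.0001 -0.0001 -0.0003  0.0001  0.0004]
[0.43845245 0.02428637 0.03130048] [-0.0004  0.0002  0.0003 -0.0001 -0.     -0.0002  0.      0.0001]
```

>>> move_arm:
  commands: "0 0.06 -0.18 0 0 0 0; 0 0 0 0.3 0 0 0; 0 0 0 0.3 0 0 0; 0 0 0 0.3 0 0 0; 0 0 0 0.3 0 0 0; 0 0 0 0.2 0 0 0; 0 0 0 0 0 0 0; 0 0 0 0 0 0 0"

```text
t: 6.15
eef_pos: [0.4381, 0.0232, 0.0299]
tool_rot: [-0.0, -0.0, 1.0, -0.0]
contact_force: [0.4, -0.5, -0.6]
gripper_width: 0.643
```

>>> move_arm:
  commands: "0 0 0 0.2 0 0 0; 0 0 0 0 0 0 0; 0 0 0 0 0 0 0"

```text
t: 6.4
eef_pos: [0.4382, 0.0232, 0.0281]
tool_rot: [-0.0, -0.001, 1.0, 0.0]
contact_force: [-0.2, 0.2, -0.8]
gripper_width: 0.647
```

>>> move_arm:
  commands: "0 0 0 0.15 0 0 0; 0 0 0 0 0 0 0; 0 0 0 0 0 0 0"

```text
t: 6.65
eef_pos: [0.4382, 0.0232, 0.0266]
tool_rot: [-0.0, -0.001, 1.0, 0.0]
contact_force: [0.7, -0.1, -0.8]
gripper_width: 0.646
```

No contact yet, so the dish is inside the recess mouth. I'll keep lowering it.

>>> move_arm:
  commands: "0 0 0 0.1 0 0 0; 0 0 0 0 0 0 0; 0 0 0 0 0 0 0"

```text
t: 6.9
eef_pos: [0.4382, 0.0232, 0.0256]
tool_rot: [-0.0, -0.001, 1.0, -0.0]
contact_force: [-0.0, 0.3, -0.5]
gripper_width: 0.643
```

>>> move_arm:
  commands: "0 0 0 0.1 0 0 0; 0 0 0 0 0 0 0; 0 0 0 0 0 0 0"

```text
t: 7.15
eef_pos: [0.4383, 0.0232, 0.0249]
tool_rot: [0.0, -0.0, 1.0, 0.0]
contact_force: [-0.9, -0.4, 4.6]
gripper_width: 0.641
```

Contact came at TCP z 0.0249, which puts the rim at 0.015, the recess floor. I'll release and rise.

>>> move_arm:
  commands: "1 0 0 0 0 0 0; 1 0 0 0 0 0 0; 1 0 0 0 0 0 0; 1 0 0 0 0 0 0; 1 0 0 -1 0 0 0; 1 0 0 -2 0 0 0; 1 0 0 -3 0 0 0; 1 0 0 -3 0 0 0; 1 0 0 -3 0 0 0; 1 0 0 -3 0 0 0; 1 0 0 0 0 0 0; 1 0 0 0 0 0 0"

```text
t: 8.15
eef_pos: [0.4394, 0.0234, 0.1768]
tool_rot: [0.002, -0.0, 1.0, 0.001]
contact_force: [0.5, -0.0, -0.4]
gripper_width: 1.002
```

```bash
python3 - <<'E'
from h import *
from station import bot
o,c=wrist(bot);print(o["t"],o["eef_pos"],o["gripper_width"],o["contact_force"],rotm(o).round(3))
np.savez("w5.npz",**c);s=bot.read_camera("side")
a=c["img"][100:400,120:520];b=cv2.resize(s["img"][190:290,240:373],(400,300),interpolation=cv2.INTER_CUBIC)
cv2.imwrite("pics/w5.png",np.hstack([a,b])[:,:,::-1])
E
```

```text
8.15 [0.43943523 0.02343799 0.17676627] 1.0022589685814163 [ 0.53357185 -0.03375621 -0.37458139] [[-1.    -0.001  0.005]
 [-0.001  1.     0.001]
 [-0.005  0.001 -1.   ]]
```

View pics/w5.png

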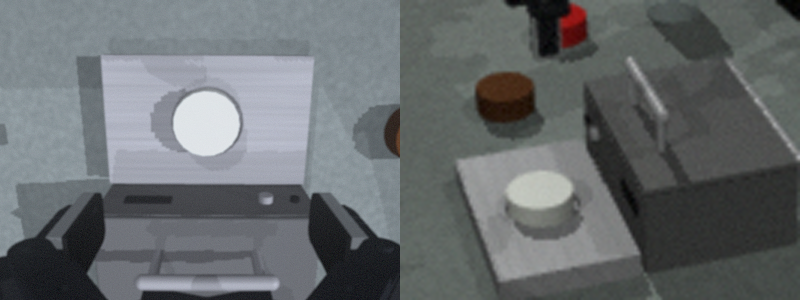

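The dish sits level in the recess and is released, with its face at full-image (327,222). The handle bar runs from (256,384) to (399,384).

```bash
python3 - <<'E'
from h import *
c=dict(np.load("w5.npz"))
for n,x,z in(("dish",(327,222.5),.039),("dl",(293,222.5),.039),("dr",(361,222.5),.039),("hL",(256,384),.1175),("hR",(399,384),.1175),("FR",(221,156),.022),("FL",(434,156),.022)): print(n,ray(c,x,z).round(4))
E
```

```text
dish [0.4355 0.0243 0.039 ]
dl [ 0.4355 -0.0039  0.039 ]
dr [0.4355 0.0526 0.039 ]
hL [ 0.5328 -0.0254  0.1175]
hR [0.5329 0.0743 0.1175]
FR [ 0.3817 -0.0651  0.022 ]
FL [0.3817 0.1147 0.022 ]
```

>>> move_arm:
  commands: "0.7 0 0 0 0 0 6; 0.7 0 0 0 0 0 7; 0.7 0 0 0 0 0 7; 0.7 0 0 0 0 0 7; 0.7 0 0 0 0 0 7; 0.7 0 0 0 0 0 7; 0.7 0 0 0 0 0 7; 0.7 0 0 0 0 0 7; 0.7 0 0 0 0 0 7; 0.7 0 0 0 0 0 7; 0.7 0 0 0 0 0 7; 0.7 0 0 0 0 0 7"

```text
t: 9.25
eef_pos: [0.4371, 0.0229, 0.1732]
tool_rot: [-0.001, 0.664, 0.747, -0.002]
contact_force: [-0.0, 0.3, -0.4]
gripper_width: 0.696
```

>>> move_arm:
  commands: "0.7 0 0 0 0 0 7; 0.7 0 2 0 0 0 0; 0.7 0 3 0 0 0 0; 0.7 0 3 0 0 0 0; 0.7 0 1.2 0 0 0 0; 0.7 0 0 0 0 0 0; 0.7 0 0 0 0 0 0; 0.7 0 0 0 0 0 0"

```text
t: 9.92
eef_pos: [0.5285, 0.023, 0.1734]
tool_rot: [-0.001, 0.707, 0.707, -0.001]
contact_force: [0.6, -0.6, 0.2]
gripper_width: 0.701
```

```bash
python3 - <<'E'
from h import *
from station import bot
o,c=wrist(bot);print(o["t"],o["eef_pos"],o["gripper_width"],o["q"].round(2),rotm(o).round(3))
np.savez("w6.npz",**c);cv2.imwrite("pics/w6.png",c["img"][:,:,::-1])
E
```

```text
9.9167 [0.52846889 0.02297086 0.17342003] 0.7013342027723937 [-0.5   0.32  0.42  1.98 -0.17  0.87  0.  ] [[-0.001  1.    -0.003]
 [ 1.     0.001 -0.001]
 [-0.001 -0.003 -1.   ]]
```

View pics/w6.png

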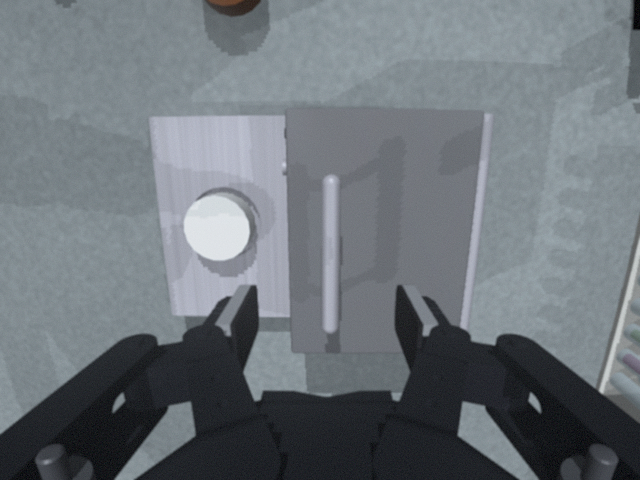

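Bar ends are at (332,178) and (330,330). The dish at (217,228) is flat in the recess.

```bash
python3 - <<'E'
from h import *
c=dict(np.load("w6.npz"))
for n,x,z in(("h1",(332,180),.1175),("h2",(330,329),.1175),("dish",(217,228),.039),("dt",(217,195),.039),("db",(217,260),.039),("deckTL",(151,117),.022),("deckBL",(173,316),.022)): print(n,ray(c,x,z).round(4))
E
```

```text
h1 [0.5318 0.0708 0.1175]
h2 [ 0.5309 -0.0241  0.1175]
dish [0.4376 0.024  0.039 ]
dt [0.4398 0.0515 0.039 ]
db [ 0.4352 -0.004   0.039 ]
deckTL [0.3838 0.1141 0.022 ]
deckBL [ 0.3815 -0.0665  0.022 ]
```

>>> move_arm:
  commands: "0.7 0 0.3 1 0 0 0; 0.7 0 0 2 0 0 0; 0.7 0 0 2 0 0 0; 0.7 0 0 1.5 0 0 0; 0.7 0 0 0.8 0 0 0; 0.7 0 0 0 0 0 0; 0 0 0 0 0 0 0; 0 0 0 0 0 0 0; 0 0 0 0 0 0 0; 0 0 0 0 0 0 0; 0 0 0 0 0 0 0; 0 0 0 0 0 0 0"
  force: 30

```text
t: 10.97
eef_pos: [0.5305, 0.0234, 0.1019]
tool_rot: [-0.002, 0.707, 0.707, -0.002]
contact_force: [-8.5, -0.9, 8.5]
gripper_width: 0.115
```

>>> move_arm:
  commands: "0 0 0 0 0 0 0; 0 0 0 0 0 0 0; 0 0 0 0 0 0 0; 0 0 0 0 0 0 0"

```text
t: 11.3
eef_pos: [0.5305, 0.0234, 0.1019]
tool_rot: [-0.002, 0.707, 0.707, -0.002]
contact_force: [-9.1, 0.0, 8.3]
gripper_width: 0.116
```

>>> move_arm:
  commands: "0 0 0.24 -0.52 0 0 0; 0 0 0.25 -0.51 0 0 0; 0 0 0.3 -0.48 0 0 0; 0 0 0.3 -0.48 0 0 0; 0 0 0.35 -0.45 0 0 0; 0 0 0.35 -0.45 0 0 0; 0 0 0 0 0 0 0; 0 0 0 0 0 0 0"

```text
t: 11.97
eef_pos: [0.546, 0.0233, 0.1298]
tool_rot: [-0.004, 0.707, 0.707, -0.004]
contact_force: [-13.1, 0.7, 5.4]
gripper_width: 0.117
```

>>> move_arm:
  commands: "0 0 0.39 -0.41 0 0 0; 0 0 0.39 -0.41 0 0 0; 0 0 0.43 -0.37 0 0 0; 0 0 0.44 -0.36 0 0 0; 0 0 0.47 -0.32 0 0 0; 0 0 0.47 -0.32 0 0 0; 0 0 0.5 -0.27 0 0 0; 0 0 0.5 -0.27 0 0 0; 0 0 0 0 0 0 0; 0 0 0 0 0 0 0"

```text
t: 12.8
eef_pos: [0.5845, 0.0232, 0.16]
tool_rot: [-0.002, 0.707, 0.707, -0.001]
contact_force: [-15.1, 0.0, 22.0]
gripper_width: 0.116
```

>>> move_arm:
  commands: "0 0 -0.05 -0.15 0 0 0; 0 0 -0.05 -0.1 0 0 0; 0 0 0.52 -0.22 0 0 0; 0 0 0.53 -0.21 0 0 0; 0 0 0.54 -0.16 0 0 0; 0 0 0.55 -0.15 0 0 0; 0 0 0 0 0 0 0; 0 0 0 0 0 0 0"

```text
t: 13.47
eef_pos: [0.6073, 0.0231, 0.1687]
tool_rot: [-0.0, 0.707, 0.707, -0.0]
contact_force: [-5.6, -0.4, 6.3]
gripper_width: 0.112
```

```bash
python3 - <<'E'
from h import *
from station import bot
o=bot.get_obs();print(o["t"],o["eef_pos"],o["gripper_width"],o["contact_force"])
s=bot.read_camera("side");np.savez("s7.npz",**s)
b=cv2.resize(s["img"][150:300,220:420],(800,600),interpolation=cv2.INTER_CUBIC)
cv2.imwrite("pics/s7.png",b[:,:,::-1])
E
```

```text
13.4667 [0.60729642 0.02312408 0.16873924] 0.11159970529307724 [-5.55731989 -0.36582617  6.33435436]
```

View pics/s7.png

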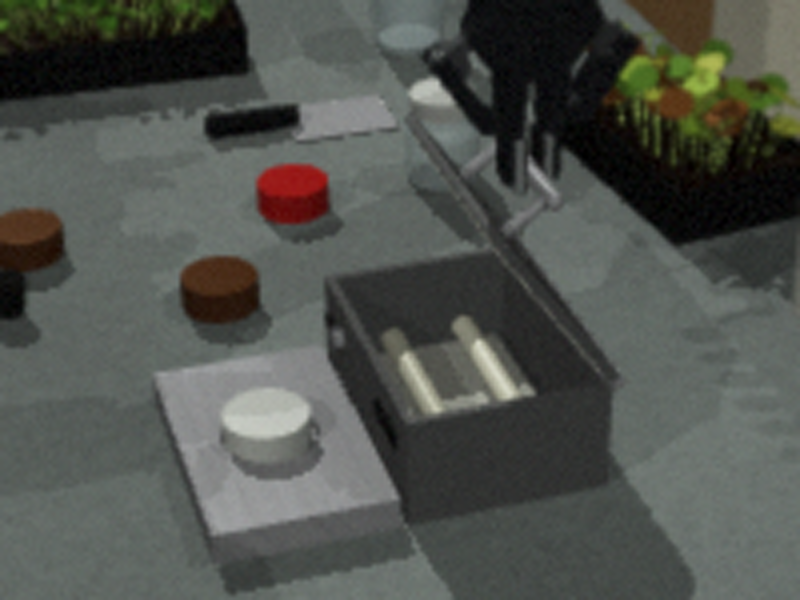

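The side view shows the dish still seated, the lid open and gripped by the handle. The hinge end is near crop (615,378) and the lid's near front corner near (490,240). I'll estimate the angle.

```bash
python3 - <<'E'
from h import *
s=dict(np.load("s7.npz"))
Rm=cv2.Rodrigues(s["rvec"])[0];C=-Rm.T@s["tvec"].ravel()
def yp(x,y,Y):
    p=ray(s,(220+(x+.5)/4-.5,150+(y+.5)/4-.5),0.);r=p-C;return C+r*(Y-C[1])/r[1]
h=yp(614,378,-.066)
for q in((490,240),(486,236),(495,243)): 
    p=yp(*q,-.066);d=p-h;print(p.round(3),h.round(3),np.degrees(np.arctan2(d[2],-d[0])),np.hypot(d[0],d[2]))
# predicted pixel of near front corner/ far front corner for angles, hinge (.630,z.0755)
for a in(48,52,56,60,64):
    t=np.radians(a)
    for Y in(-.066,.114):
        P=[]
        for n in(.0,.0035):
            x=.630-.130*np.cos(t)+n*np.sin(t);z=.0755+.130*np.sin(t)+n*np.cos(t)
            P.append(((cv2.projectPoints(np.array([[x,Y-.0025,z]]),s["rvec"],s["tvec"],s["K"],s["distortion"])[0].ravel()-[220,150])*4).round())
        print(a,Y,P)
E
```

```text
[ 0.55  -0.066  0.189] [ 0.631 -0.066  0.079] 53.71270638344574 0.13614931172734418
[ 0.548 -0.066  0.192] [ 0.631 -0.066  0.079] 53.64468544023686 0.13999268455743563
[ 0.553 -0.066  0.186] [ 0.631 -0.066  0.079] 54.126852163107316 0.1323785986069606
48 -0.066 [array([477., 269.]), array([482., 264.])]
48 0.114 [array([383., 133.]), array([387., 129.])]
52 -0.066 [array([489., 258.]), array([494., 254.])]
52 0.114 [array([393., 123.]), array([397., 120.])]
56 -0.066 [array([501., 247.]), array([506., 244.])]
56 0.114 [array([404., 114.]), array([408., 111.])]
60 -0.066 [array([514., 238.]), array([520., 234.])]
60 0.114 [array([415., 106.]), array([420., 102.])]
64 -0.066 [array([528., 229.]), array([533., 226.])]
64 0.114 [array([427.,  98.]), array([432.,  95.])]
```

Kinematics and image agree at about 54–55°. I'll advance about 5° more.

>>> move_arm:
  commands: "0 0 0.35 -0.06 0 0 0; 0 0 0.35 -0.05 0 0 0; 0 0 0.25 -0.03 0 0 0; 0 0 0 0 0 0 0; 0 0 0 0 0 0 0; 0 0 0 0 0 0 0; 0 0 0 0 0 0 0; 0 0 0 0 0 0 0; 0 0 0 0 0 0 0; 0 0 0 0 0 0 0"

```text
t: 14.35
eef_pos: [0.6166, 0.0231, 0.17]
tool_rot: [-0.0, 0.707, 0.707, -0.0]
contact_force: [-5.6, -0.6, 5.6]
gripper_width: 0.113
```

```bash
python3 - <<'E'
from h import *
from station import bot
o=bot.get_obs();print(o["t"],o["eef_pos"],o["gripper_width"],o["contact_force"],o["joint_vel"].round(3))
s=bot.read_camera("side");t=bot.read_camera("top")
b=cv2.resize(s["img"][150:300,220:420],(800,600),interpolation=cv2.INTER_CUBIC)
cv2.imwrite("pics/s8.png",b[:,:,::-1])
E
```

```text
14.35 [0.61658471 0.02310445 0.16998745] 0.1131874637016348 [-5.64816842 -0.64519968  5.61447489] [ 0.002  0.001  0.001  0.002 -0.001  0.001 -0.001]
```

The picture limit is reached. The bar's path about the hinge gives about 60° (the previous picture agreed with the same estimate to 1°), the grip width is unchanged and the arm is still. Handing in.

```bash
python3 - <<'E'
from station import bot
print(bot.hand_in())
E
```

```text
the job is handed in; nothing more can be done
None
```

I seated the rim-down white dish in the recess and released it while the lid was shut. I then gripped the lid handle and raised the lid to about 60°. The job was handed in at about 14.4 s with the fingers still holding the lid.

- **Dish:** it met the recess floor at the expected height (rim at 15 mm). Pictures taken after release show it level and seated. Different camera estimates put it 0 to 3 mm from the recess centre, against the 5 mm limit.
- **Lid angle:** the tool's path about the hinge gives 60°. At the step before, the same estimate gave 55° and the side picture 54°, so they agreed to about 1°. I could not check the final 60° by eye, because the 12-picture viewing limit was reached.
- **Hold:** the last reading showed the grip still on the bar, joint speeds near zero and about 8 N on the tool.
- **Lid path:** during the lift the force on the tool rose to about 27 N because my path was slightly too tight to the hinge. I corrected it by about 2.5 mm.
- **Other objects:** I saw no sign that the other dish or the bystanders were touched, but I did not measure their positions again at the end.

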